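Bring the cassette follower up by feel and clamp it

TASK

On the thermal cycler, slide the upright follower tab along its rail towards the hood until you feel its rod come up firmly against the sample cassette hidden inside, without forcing it, and let go so that it stays resting against the cassette. Then clamp it by pumping the sprung lever at the cycler's front at least three full strokes, right down and all the way back up each time, and leave the lever up. Leave everything else on the bench where it stands.

Things in the scene. Friction and masses are not known exactly. Their poses are not given: they have to be found in the camera images.
- cycler: Fixed beige bench-top thermal cycler, 440 mm long (x), 260 mm deep (y), its front looking along its own +y; placed and turned differently each time. Origin: centre of its underside, z up. A control deck slopes at 35 deg from the front edge (y = 130, z = 55 mm) up to y = -20, z = 160 mm; behind that a housing rises upright to a flat top at z = 261 mm.
- visor_edge (a point): Middle of the free edge of a clear visor, 5 mm thick (z = 261 to 266 mm), that juts 40 mm from the housing's top over the rail, along the cycler's x from -220 to 60 mm; axes as the cycler's. A hand coming straight down on to the tab hits it; one coming along the deck's normal, leaning 35 deg towards the cycler's +y, passes in front of it.
- follower: Follower sliding on a rail across the deck. Origin: on the deck's surface under the tab's middle; x: sliding direction, towards the hood; z: the deck's outward normal; y: down the slope. Dark tab 14 mm (x) by 26 mm (y), its top 52 mm above the deck, on a foot 30 mm long and 14 mm high. It drags with a steady 2.5 N and stays where it is let go.
- tab_grip (a point): Mid-thickness of the tab, 38 mm above the deck (14 mm below the tab's top); axes as the follower's. Good point to pinch, across the 14 mm, or to push at. The follower starts on the first 50 mm of its rail and travels 50 to 160 mm from there before its rod meets the cassette.
- rod_tip (a point): Far end of the follower's steel rod: 10 mm diameter, centre 12 mm above the deck, reaching 150 mm from the tab's middle towards the hood; axes as the follower's. It soon goes into the hood out of sight.
- hood: Fixed pale cover over the cassette, 130 mm along x, 60 mm wide, 45 mm high off the deck; solid to the fingers. Origin: on the deck, on the rail's line, at the cycler's middle; axes as the follower's; it fills x = 90 to 220 mm. Inside, the rod meets the cassette somewhere from x = 110 to 166 mm: different each time, found only by feel.
- hood_mouth (a point): Centre of the hood's open face on the rail's line (x = 90 mm of the hood), 12 mm above the deck. The cassette's rubber end gives 1.2 N per mm: the push rises from the 2.5 N drag. A total push of 6 to 14 N seats it well; let go, the follower gives back a few mm and stays in touch. Over 18 N on the cassette (20 N of push) is forcing it.
- lever (a joint): Sprung clamp lever: 0 rad at rest (up), 0.45 rad at its lower stop; positive is down; it springs back when released. The hinge runs along the cycler's x, at its x = -20, y = 137, z = 75 mm, above a dark apron 30 mm high; at rest the arm rises at 0.25 rad above level towards the cycler's +y.
- lever_pad (a point): Middle of the top face of the lever's dark pad (42 mm along x, 30 mm wide), 68 mm from the hinge along the arm and 9 mm above the arm's line; press here. At rest about 101 mm above the bench; it sinks about 30 mm in a full stroke. Takes 3 N at first, 6.5 N at the bottom.
- tip_box: Bystander, leave alone: closed pipette-tip box, 122 x 82 x 63 mm. Origin: centre of its underside.
- tube_rack: Bystander, leave alone: white rack with small clear tubes, 160 x 50 x 47 mm. Origin: centre of its underside.
- reagent_bottle: Bystander, leave alone: amber bottle, 56 mm diameter, 110 mm high. Origin: centre of its underside.
- microplate: Bystander, leave alone: clear microplate, 127 x 85 x 14 mm, on the cycler's flat top behind the rail. Origin: centre of its underside.
- timer: Bystander, leave alone: square bench timer, 65 x 65 x 19 mm. Origin: centre of its underside.
- small_jar: Bystander, leave alone: small glass jar, 36 mm diameter, 45 mm high, near the clamp lever. Origin: centre of its underside.
- marker: Bystander, leave alone: marker pen with a flat-sided barrel, 135 x 15 x 15 mm. Origin: centre of its underside.

How it is judged:
By the outcome, as a careful person would: the job done as asked, in the order asked, and still so for the second after the job is handed in, with the robot touching nothing.
It also fails if it takes over 61 s, if anything falls off the work surface, if the arm or the gripper's body presses on something with over 40 N, if the wrist force passes 120 N, or if a joint passes its speed limit or range.

ROBOT

A 6-joint arm with a two-finger parallel gripper is mounted at the origin on the work surface. World frame = base frame: x ahead of the robot, y to its left, z up, the work surface at z = 0. Lengths are in m, angles in rad, forces in N, time in s.
With the tool pointing down it reaches from about 0.35 to 0.975 m from the base axis. Payload 4.9 kg.
Tool frame: the origin (TCP) lies at the very end of the fingers, on their centre line; the grasp point (between the pads) lies 19 mm behind it (grasp_offset is the distance from the TCP to the grasp point, in m); x points along the fingers, y is the direction in which the jaws open and shut, and the axes are right-handed (so a half turn about x gives the same grasp; the last joint's range is limited). The gripper opens to 85 mm and grips with 20 to 120 N. Pads are 22 mm wide; open, the fingers measure 114 mm over their backs; the gripper's body (76 mm by 85 mm) begins 54 mm behind the grasp point. The pads swing forward as they close: fully open they stand 13 mm farther back than shut.
Start: joints at [-1.465, 0.053, 1.613, -0, 1.476, -0.119], TCP at [0.139, -0.609, 0.231] pointing down, gripper open.
Joint ranges: [-3.01, 3.01], [-1.01, 2.22], [0.06, 2.58], [-1.02, 4.17], [0.09, 2.62], [-3.14, 3.14]. Speed limits (rad/s): [2.57, 2.57, 3.14, 3.14, 3.14, 3.14].

INTERFACE

Orientations are given as a rotation vector (axis times angle).
In Python, from station import get_obs, get_image, camera_model, finish_job, grasp_offset gives the robot as it stands.
- The arm moves only by the shell command python3 -m crank 'ROWS' [OPENING] [FORCE]. ROWS is JSON, a list that holds one entry, the list of rows, each a list of 4 numbers: the shift along the world's x, y, z in m, then the turn about the world's z in degrees. In form: [[[dx, dy, dz, turn], ...]]. A call has 1 to 5 rows; each row is the pose to reach, as a shift and turn from the pose commanded when the call began; what a row does not reach only later rows make up. A row lasts 1/12 s, in which the tool goes at most 41.7 mm and 7.16 degrees, less where a joint would pass 70% of its speed; a pose out of reach is approached as far as the arm can. A call with a gripper value outside its range is refused whole. OPENING is the opening, from 0 (shut) to 1 (fully open), set as the call begins (- or left out, the last holds). The fingers move at their own pace and stop on an object; FORCE is the grip in N (left out, the last holds). Time passes only in rows, so rows that repeat a pose let the fingers close. It gives the time, the measured TCP pose, the force and the opening at its end, in the units of the state.
- get_obs(): the state, without advancing time (a new reading comes with each control period).
- get_image(name): name is "side" or "top"; returns (picture, depth): 400x640x3 uint8, red, green, blue; 400x640 float32, m along the optical axis (not along the pixel's ray), 0 where there is no reading.
- camera_model(name): a dict with "fx", "fy", "cx", "cy" (pixels), "xyz" and "attitude" of the camera in the world. Camera axes: x right, y down, z forward; pixel columns grow to the right and rows downward; lengths in m; the calibration is good to about 2 mm. A picture is of the moment at which its call begins. camera_model takes no time and is no camera call.
- finish_job(): hands the job in, once; it reports no verdict.
The state is a dict: "t": time; "q": joint angles; "dq": joint speeds; "effort": joint torques, N m; "tool_pos": TCP position; "tool_rot": TCP orientation; "contact_force": force on the tool from outside, world axes, zero at the start; "wrist_torque": the same for the moment, N m; "opening": finger opening in m.
Only numpy, scipy, OpenCV 4.12 (cv2) and the standard library are available. Lean on these libraries where they do the work, as an engineer would, in place of code of your own. Each camera call takes 0.05 s, during which the arm holds its last target.

## Working session

There is one attempt and no reset: what is moved stays moved. The work goes in short steps, Python scripts to look and compute and a shell command to move; the robot and the scene stay as the last step left them, time stands still between calls to the robot, and variables do not carry over. Pictures are saved under pics/ and viewed, and the job is handed in when it is done.

```bash
ls; mkdir -p pics
python3 - <<'E'
from station import *
import cv2,numpy as np
o=get_obs();print({k:np.round(v,3).tolist() for k,v in o.items()},grasp_offset)
for n in("side","top"):
    im,d=get_image(n);cv2.imwrite(f"pics/{n}0.png",im[:,:,::-1]);np.savez(f"{n}0.npz",im=im,d=d)
    print(n,camera_model(n),(d>0).mean())
E
```

```text
pics
{'t': 0.0, 'q': [-1.465, 0.053, 1.614, -0.0, 1.476, -0.119], 'dq': [0.001, 0.0, 0.002, -0.002, 0.001, -0.001], 'effort': [0.0, -39.368, -37.017, -0.0, 0.007, -0.0], 'tool_pos': [0.139, -0.609, 0.23], 'tool_rot': [2.103, 0.24, -2.103], 'contact_force': [0.942, -0.587, 0.668], 'wrist_torque': [0.016, 0.068, -0.03], 'opening': 0.086} 0.0187
side {'fx': 493.3314505359063, 'fy': 493.3314505359063, 'cx': 311.7769222146577, 'cy': 196.6326520963895, 'xyz': array([ 0.44509479, -0.73610567,  1.04469095]), 'attitude': array([-2.38204716,  0.22103519, -0.09754711])} 0.99599609375
top {'fx': 414.3098732986596, 'fy': 414.3098732986596, 'cx': 322.80562425827947, 'cy': 205.5266990379564, 'xyz': array([0.46461039, 0.05429074, 1.24474812]), 'attitude': array([-2.16809058,  2.1633817 , -0.14706776])} 0.9961640625
```

View pics/side0.png

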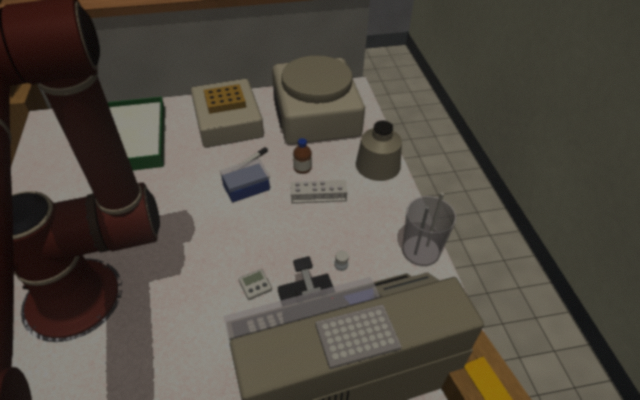

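View pics/top0.png

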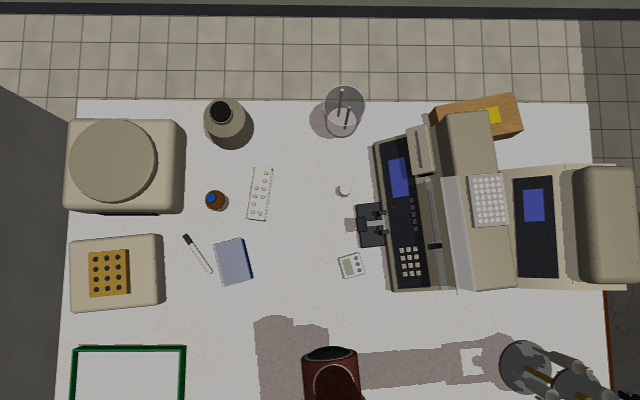

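```bash
cat > h.py <<'E'
from station import *
import cv2,numpy as np
from scipy.spatial.transform import Rotation as R
def cam(n):
    m=camera_model(n);return m,R.from_rotvec(m["attitude"]).as_matrix()
def pts(n,d):
    m,A=cam(n);v,u=np.mgrid[0:400,0:640]
    c=np.stack([(u-m["cx"])/m["fx"]*d,(v-m["cy"])/m["fy"]*d,d],-1)
    return c@A.T+m["xyz"]
def ray(n,u,v,z):
    m,A=cam(n);r=A@np.array([(u-m["cx"])/m["fx"],(v-m["cy"])/m["fy"],1]);return m["xyz"]+r*(z-m["xyz"][2])/r[2]
def proj(n,P):
    m,A=cam(n);c=(np.atleast_2d(P)-m["xyz"])@A;return np.c_[c[:,0]/c[:,2]*m["fx"]+m["cx"],c[:,1]/c[:,2]*m["fy"]+m["cy"]]
E
python3 - <<'E'
from h import *
print(R.from_rotvec(get_obs()["tool_rot"]).as_matrix().round(3))
for n,(a,b,c,e) in {"top":(90,310,335,535),"side":(240,400,210,500)}.items():
    f=np.load(f"{n}0.npz");P=pts(n,f["d"])
    im=f["im"][a:b,c:e,::-1]; s=4 if n=="top" else 2.7
    s=min(780/im.shape[1],590/im.shape[0])
    print(n,s)
    cv2.imwrite(f"pics/{n}0c.png",cv2.resize(im,None,fx=s,fy=s,interpolation=cv2.INTER_CUBIC))
    np.save(f"P{n}.npy",P)
P=np.load("Ptop.npy")
for v in (150,200,245,270):
    print(v,[(u,)+tuple((P[v,u]*1000).round().astype(int)) for u in range(350,530,6)])
E
```

```text
[[-0.     0.223 -0.975]
 [ 0.002 -0.975 -0.223]
 [-1.    -0.002 -0.   ]]
top 2.6818181818181817
side 2.689655172413793
150 [(350, np.int64(789), np.int64(-47), np.int64(0)), (356, np.int64(789), np.int64(-66), np.int64(-1)), (362, np.int64(789), np.int64(-84), np.int64(-1)), (368, np.int64(789), np.int64(-103), np.int64(1)), (374, np.int64(777), np.int64(-115), np.int64(46)), (380, np.int64(772), np.int64(-130), np.int64(65)), (386, np.int64(769), np.int64(-145), np.int64(78)), (392, np.int64(767), np.int64(-162), np.int64(84)), (398, np.int64(764), np.int64(-176), np.int64(98)), (404, np.int64(761), np.int64(-191), np.int64(107)), (410, np.int64(747), np.int64(-195), np.int64(162)), (416, np.int64(745), np.int64(-209), np.int64(170)), (422, np.int64(742), np.int64(-222), np.int64(183)), (428, np.int64(741), np.int64(-237), np.int64(187)), (434, np.int64(749), np.int64(-261), np.int64(158)), (440, np.int64(743), np.int64(-271), np.int64(179)), (446, np.int64(731), np.int64(-272), np.int64(226)), (452, np.int64(722), np.int64(-276), np.int64(260)), (458, np.int64(722), np.int64(-291),
[... 4620 characters left out ...]
.int64(148)), (452, np.int64(428), np.int64(-300), np.int64(153)), (458, np.int64(432), np.int64(-277), np.int64(268)), (464, np.int64(432), np.int64(-290), np.int64(271)), (470, np.int64(432), np.int64(-307), np.int64(264)), (476, np.int64(432), np.int64(-323), np.int64(259)), (482, np.int64(432), np.int64(-337), np.int64(259)), (488, np.int64(432), np.int64(-351), np.int64(259)), (494, np.int64(432), np.int64(-364), np.int64(262)), (500, np.int64(432), np.int64(-380), np.int64(258)), (506, np.int64(432), np.int64(-393), np.int64(261)), (512, np.int64(432), np.int64(-407), np.int64(261)), (518, np.int64(426), np.int64(-506), np.int64(86)), (524, np.int64(426), np.int64(-523), np.int64(87))]
```

View pics/top0c.png

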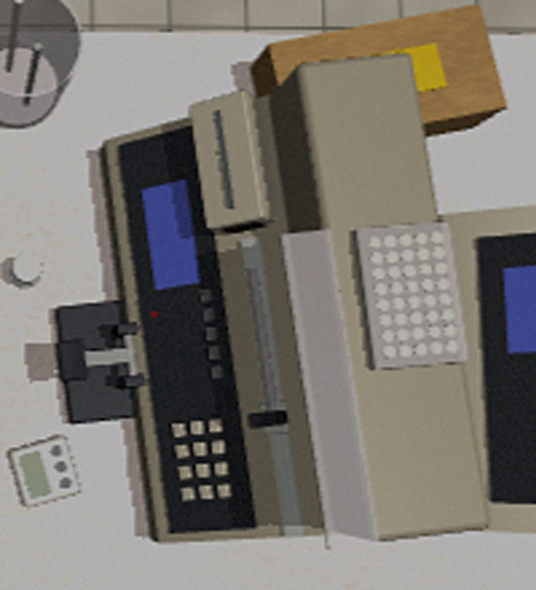

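View pics/side0c.png

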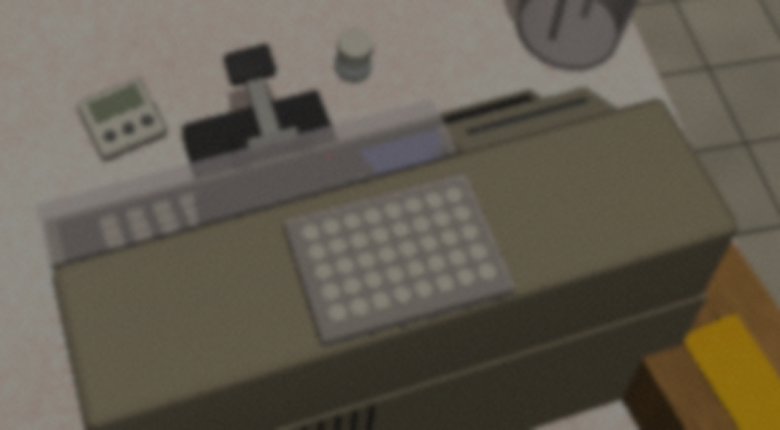

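Run:
```python
from h import *
P=np.load("Ptop.npy");f=np.load("top0.npz");im=f["im"]
# deck plane via dark panel region
m=np.zeros((400,640),bool)
for v in range(150,285):
    for u in range(385,435): m[v,u]=True
Q=P[m]; 
n0=np.array([0.1,.574,.81]);
# robust plane fit
sel=np.ones(len(Q),bool)
for k in range(15):
    A=np.c_[Q[sel][:,:2],np.ones(sel.sum())];c=np.linalg.lstsq(A,Q[sel][:,2],rcond=None)[0]
    r=Q[:,2]-np.c_[Q[:,:2],np.ones(len(Q))]@c; sel=np.abs(r)<max(.004,.03/(k+1))
print("deck plane",c,sel.sum(),np.std(r[sel]),"tan",np.hypot(*c[:2]),"front dir deg",np.degrees(np.arctan2(-c[1],-c[0])))
# flat-top mask and its rear edge/ends, minAreaRect of points with z>.24
t=((P[...,2]>.25)&(P[...,2]<.285)&(P[...,1]<-.2)&(P[...,1]>-.45)&(P[...,0]>.35)).astype(np.uint8)
t=cv2.morphologyEx(t,cv2.MORPH_OPEN,np.ones((3,3)))
cs=max(cv2.findContours(t,cv2.RETR_EXTERNAL,cv2.CHAIN_APPROX_NONE)[0],key=cv2.contourArea)
W=np.array([ray("top",u,v,.261)[:2] for u,v in cs[:,0]])
ap=cv2.approxPolyDP(cs,4,True)[:,0];print([(tuple(a),ray("top",*a,.263)[:2].round(4)) for a in ap])
print(cv2.minAreaRect((W*1000).astype(np.float32)))
cv2.imwrite("pics/mask.png",cv2.resize(t*255,None,fx=1.2,fy=1.2))
```

```text
deck plane [ 0.08025062 -0.68144214 -0.08353014] 4528 0.002020014203940141 tan 0.6861512616634462 front dir deg 96.71655086361284
[((np.int32(487), np.int32(110)), array([ 0.8231, -0.3655])), ((np.int32(445), np.int32(115)), array([ 0.8096, -0.2608])), ((np.int32(454), np.int32(175)), array([ 0.6595, -0.2775])), ((np.int32(439), np.int32(180)), array([ 0.647 , -0.2406])), ((np.int32(459), np.int32(293)), array([ 0.379 , -0.2788])), ((np.int32(516), np.int32(285)), array([ 0.3974, -0.414 ])), ((np.int32(502), np.int32(175)), array([ 0.66  , -0.3944]))]
((601.7411499023438, -324.25689697265625), (437.45098876953125, 154.71710205078125), 6.6444292068481445)
```

View pics/mask.png

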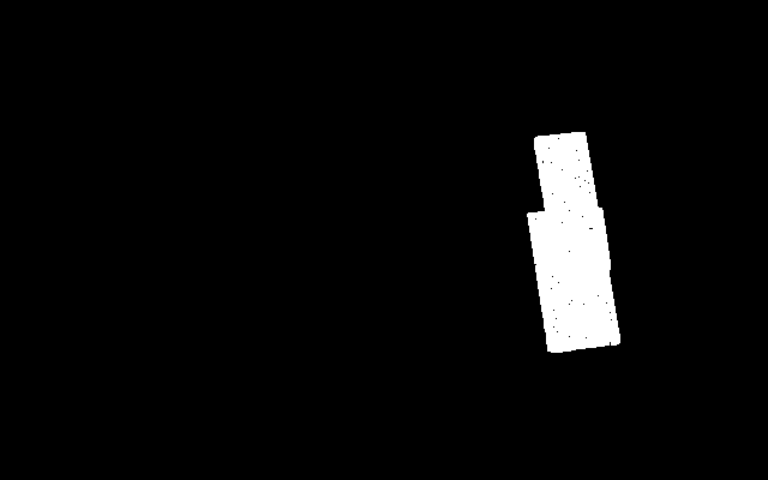

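Run:
```python
from h import *
P=np.load("Ptop.npy");f=np.load("top0.npz")
t=((P[...,2]>.25)&(P[...,2]<.285)&(P[...,1]<-.2)&(P[...,1]>-.45)&(P[...,0]>.35)).astype(np.uint8)
def line(pix,z,nm):
    W=np.array([ray("top",u,v,z)[:2] for u,v in pix])
    vx,vy,x,y=cv2.fitLine((W*1000).astype(np.float32),cv2.DIST_HUBER,0,.1,.01).ravel();
    if abs(vx)>abs(vy):a=np.degrees(np.arctan2(vy,vx) if vx>0 else np.arctan2(-vy,-vx))
    else:a=np.degrees(np.arctan2(vy,vx))%180-90
    print(nm,round(float(a),2),round(float(x),1),round(float(y),1))
line([(np.flatnonzero(t[v])[0]-.5,v) for v in range(185,288)],.266,"visor front")
line([(np.flatnonzero(t[v])[0]-.5,v) for v in range(120,172)],.261,"housing front")
line([(np.flatnonzero(t[v])[-1]+.5,v) for v in range(115,170)],.261,"rear far")
line([(np.flatnonzero(t[v])[-1]+.5,v) for v in range(240,280)],.261,"rear near")
line([(u,np.flatnonzero(t[:,u])[-1]+.5) for u in range(462,514)],.262,"near end")
line([(u,np.flatnonzero(t[:,u])[0]-.5) for u in range(449,484)],.261,"far end")
```

```text
visor front 6.72 511.9 -255.2
housing front 6.88 734.4 -267.3
rear far 6.84 743.3 -377.3
rear near 6.82 456.6 -410.8
near end 7.42 385.3 -347.1
far end 6.52 820.9 -314.3
```

```bash
cat >> h.py <<'E'
YAW=np.radians(6.85);O=np.array([.5952,-.2641,0]);C=R.from_euler('z',YAW).as_matrix()
def w2c(p):return (np.asarray(p)-O)@C
def c2w(p):return O+np.asarray(p)@C.T
S35,C35=np.sin(np.radians(35)),np.cos(np.radians(35))
E
python3 - <<'E'
from h import *
P=np.load("Ptop.npy");f=np.load("top0.npz");im=f["im"]
c=w2c(P)
h=(c[...,2]-.055-(.130-c[...,1])*.7)*C35   # height off deck
for v in range(240,252,1):
    print(v,[(u,*(c[v,u]*1000).round().astype(int).tolist(),int(h[v,u]*1000),int(im[v,u].sum())) for u in range(424,444,2)])
g=im[235:256,420:450].sum(2)
print(np.argwhere(g<110).min(0)+[235,420],np.argwhere(g<110).max(0)+[235,420])
# overlay predicted features
vis=im[:,:,::-1].copy()
def dk(x,y,hh):
    z=.055+(.130-y)*.7;return c2w([x,y+hh*S35,z+hh*C35])
feat=[[-.22,.13,.055],[.22,.13,.055],[-.22,.02,.266],[.06,.02,.266],[-.02,.137,.075]]
a=.25;feat.append([-.02,.137+.068*np.cos(a)-.009*np.sin(a),.075+.068*np.sin(a)+.009*np.cos(a)])
pad=c2w(feat[-1]);print("pad",feat[-1],pad)
for p in feat: 
    u=proj("top",c2w(p))[0];print(p,u.round(1));cv2.circle(vis,(round(u[0]),round(u[1])),1,(0,0,255),-1)
im2=vis[90:310,335:535];cv2.imwrite("pics/ov.png",cv2.resize(im2,None,fx=2.7,fy=2.7,interpolation=cv2.INTER_NEAREST))
E
```

```text
240 [(424, -92, 332, 1245, 1090, 203), (426, -84, 32, 121, -1, 224), (428, -85, 27, 123, -3, 224), (430, -85, 22, 125, -4, 229), (432, -86, 18, 128, -4, 209), (434, -87, 19, 152, 15, 189), (436, -87, 13, 150, 10, 269), (438, -88, 9, 155, 12, 289), (440, -89, 4, 155, 9, 288), (442, -89, -5, 143, -4, 241)]
241 [(424, -86, 36, 116, -3, 206), (426, -87, 33, 122, 0, 236), (428, -87, 28, 123, -2, 231), (430, -88, 22, 124, -5, 237), (432, -89, 23, 144, 11, 272), (434, -89, 19, 151, 14, 219), (436, -90, 15, 154, 14, 275), (438, -91, 8, 150, 7, 284), (440, -91, 5, 157, 11, 298), (442, -92, -3, 146, -1, 234)]
242 [(424, -89, 37, 117, -2, 156), (426, -89, 31, 114, -8, 225), (428, -90, 28, 122, -3, 231), (430, -91, 23, 126, -2, 235), (432, -91, 23, 146, 13, 282), (434, -92, 19, 148, 12, 238), (436, -93, 14, 150, 11, 276), (438, -93, 9, 151, 9, 292), (440, -94, 4, 153, 8, 323), (442, -94, -3, 144, -3, 237)]
243 [(424, -91, 37, 115, -4, 123), (426, -92, 33, 121, -1, 236), (428, -93, 28, 120, -5, 242), (430, -93, 24, 127, -1, 248), (432, -94, 23, 143, 11, 210), (434, -95, 22, 157, 21, 122), (436, -
[... 2241 characters left out ...]
 [(424, -113, 40, 114, -2, 65), (426, -114, 36, 118, -2, 214), (428, -114, 31, 120, -3, 234), (430, -115, 26, 123, -3, 230), (432, -115, 23, 130, 0, 233), (434, -116, 21, 144, 10, 256), (436, -116, 17, 146, 9, 252), (438, -117, 9, 139, 0, 243), (440, -117, 7, 148, 5, 231), (442, -118, 1, 147, 1, 227)]
[235 420] [255 441]
pad [-0.02, np.float64(0.20065940904303317), np.float64(0.10054368102470336)] [ 0.55141003 -0.06725835  0.10054368]
[-0.22, 0.13, 0.055] [392.8 292.8]
[0.22, 0.13, 0.055] [372.2 142.2]
[-0.22, 0.02, 0.266] [456.  295.1]
[0.06, 0.02, 0.266] [437.8 177.6]
[-0.02, 0.137, 0.075] [381.9 222.5]
[-0.02, np.float64(0.20065940904303317), np.float64(0.10054368102470336)] [360.6 224.4]
```

View pics/ov.png

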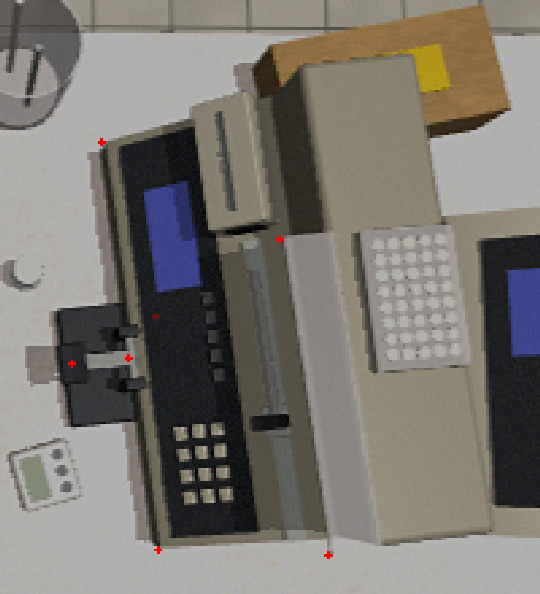

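```bash
python3 -m crank '[[[0,0,0.04,0],[0.0,0.02,0.08,-2],[0.01,0.05,0.12,-6],[0.03,0.08,0.13,-6],[0.05,0.115,0.13,-6]]]' 1 40; python3 -m crank '[[[0.025,0.033,0,0],[0.05,0.066,0,0],[0.075,0.099,0,0],[0.10,0.132,0,0],[0.125,0.165,0,0]]]'
python3 - <<'E'
from h import *
o=get_obs();p=o["tool_pos"];print(p,w2c(p)*1000, "need",(c2w([-.134,.084,.147])-p).round(4));T=R.from_rotvec(o["tool_rot"]).as_matrix();print(T.round(3))
E
```

```text
t: 0.52
tool_pos: [0.1873, -0.4985, 0.3663]
tool_rot: [2.159, 0.119, -2.156]
contact_force: [1.5, 0.9, 1.2]
opening: 0.0852
t: 0.93
tool_pos: [0.3128, -0.3309, 0.3606]
tool_rot: [2.16, 0.129, -2.16]
contact_force: [1.6, -0.2, -0.1]
opening: 0.0852
[ 0.31283588 -0.33090554  0.36064396] [-288.31647752  -32.65097759  360.6439643 ] need [ 0.1393  0.1342 -0.2136]
[[-0.     0.119 -0.993]
 [ 0.    -0.993 -0.119]
 [-1.    -0.    -0.   ]]
```

```bash
python3 -m crank '[[[0.028,0.028,0,0],[0.056,0.056,0,0],[0.084,0.084,0,0],[0.112,0.112,0,0],[0.139,0.134,0,0]]]'; python3 -m crank '[[[0,0,-0.025,0],[0,0,-0.05,0],[0,0,-0.075,0],[0,0,-0.09,0],[0,0,-0.09,0]]]'
python3 - <<'E'
from h import *
o=get_obs();p=o["tool_pos"];print(p,w2c(p)*1000, "need",(c2w([-.134,.084,.147])-p).round(4),o["opening"])
for n in("side","top"):
    im,d=get_image(n);np.savez(f"{n}1.npz",im=im,d=d)
    a,b,c,e=(90,310,335,535) if n=="top" else (100,400,150,550)
    s=min(780/(e-c),590/(b-a));cv2.imwrite(f"pics/{n}1.png",cv2.resize(im[a:b,c:e,::-1],None,fx=s,fy=s))
E
```

```text
t: 1.35
tool_pos: [0.4523, -0.1964, 0.3609]
tool_rot: [2.159, 0.131, -2.159]
contact_force: [-0.0, -1.2, 0.0]
opening: 0.0851
t: 1.77
tool_pos: [0.4493, -0.1973, 0.2658]
tool_rot: [2.154, 0.136, -2.169]
contact_force: [-0.3, -0.7, -0.3]
opening: 0.0857
[ 0.4493378  -0.19732037  0.26578715] [-136.85617344   83.69999723  265.78715354] need [ 0.0028  0.0006 -0.1188] 0.08571866800098203
```

View pics/top1.png

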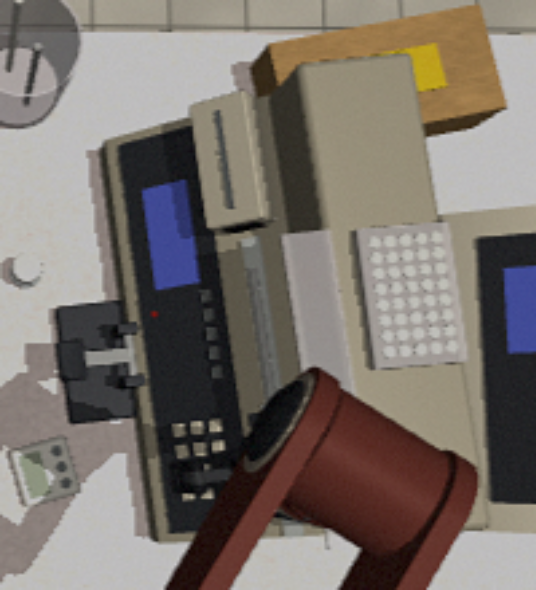

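View pics/side1.png

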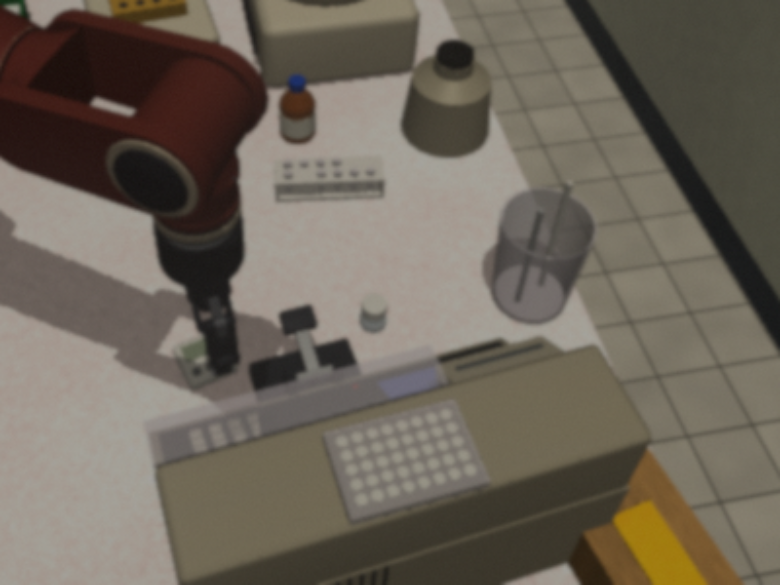

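Run:
```python
from h import *
f=np.load("side1.npz");P=pts("side",f["d"]);c=w2c(P)*1000
m=(np.abs(c[...,0]+136)<45)&(c[...,1]>5)&(c[...,1]<160)&(c[...,2]>270)&(c[...,2]<400)&(np.load("side0.npz")["d"]-f["d"]>.02)
Q=c[m]
for z in range(270,400,10):
    q=Q[(Q[:,2]>=z)&(Q[:,2]<z+10)]
    if len(q):print(z,len(q),np.percentile(q[:,0],[2,50,98]).round(),np.percentile(q[:,1],[2,50,98]).round())
```

```text
270 2 [-145. -144. -143.] [34. 35. 35.]
280 21 [-146. -137. -126.] [27. 33. 34.]
290 22 [-147. -138. -131.] [26. 28. 34.]
300 2 [-147. -147. -147.] [33. 36. 38.]
320 25 [-149. -145. -125.] [ 8. 12. 39.]
330 100 [-148. -137. -124.] [ 8. 12. 37.]
340 71 [-153. -147. -120.] [ 9. 42. 56.]
350 115 [-153. -136. -119.] [10. 14. 60.]
360 128 [-155. -142. -117.] [12. 54. 66.]
370 176 [-152. -138. -121.] [13. 31. 66.]
380 128 [-147. -136. -125.] [15. 24. 50.]
390 100 [-170. -139. -106.] [44. 47. 69.]
```

Run:
```python
from h import *
for n in ("side","top"):
    f=np.load(n+"1.npz");P=pts(n,f["d"]);c=w2c(P)*1000-[-136.9,83.7,265.8]
    m=(np.abs(c[...,0])<80)&(np.abs(c[...,1])<110)&(c[...,2]>5)&(c[...,2]<250)&(np.load(n+"0.npz")["d"]-f["d"]>.02)
    Q=c[m]
    for z in range(10,250,10):
        q=Q[(Q[:,2]>=z)&(Q[:,2]<z+10)]
        if len(q)>3:print(n,z,len(q),"x",q[:,0].min().round(),q[:,0].max().round(),"y",np.sort(q[:,1])[:4].round(),q[:,1].max().round())
```

```text
side 10 10 x -10.0 11.0 y [-56. -51. -51. -50.] -49.0
side 20 28 x -11.0 11.0 y [-58. -58. -58. -58.] -49.0
side 30 7 x -10.0 6.0 y [-57. -57. -57. -57.] -50.0
side 50 4 x -13.0 -5.0 y [-73. -54. -54. -51.] -51.0
side 60 104 x -13.0 14.0 y [-77. -76. -76. -76.] -41.0
side 70 48 x -16.0 13.0 y [-75. -75. -75. -75.] -28.0
side 80 103 x -16.0 18.0 y [-74. -74. -73. -73.] -22.0
side 90 118 x -18.0 20.0 y [-73. -73. -73. -73.] -16.0
side 100 127 x -19.0 20.0 y [-72. -71. -71. -71.] -10.0
side 110 222 x -12.0 14.0 y [-72. -72. -71. -71.] -29.0
side 120 55 x -33.0 18.0 y [-40. -40. -40. -40.] -13.0
side 130 148 x -36.0 34.0 y [-40. -40. -40. -40.] -4.0
side 140 165 x -36.0 35.0 y [-41. -40. -40. -40.] -3.0
side 150 177 x -36.0 36.0 y [-40. -40. -40. -40.] -5.0
side 160 206 x -36.0 39.0 y [-39. -39. -39. -39.] 1.0
side 170 285 x -36.0 38.0 y [-39. -38. -38. -38.] 7.0
side 180 71 x -35.0 37.0 y [-38. -37. -37. -37.] -6.0
side 190 200 x -35.0 37.0 y [-39. -39. -39. -39.] -6.0
side 200 206 x -33.0 38.0 y [-40. -40. -40. -39.] -5.0
side 210 126 x -20.0 35.0 y [-38. -38. -38. -38.] -10.0
side 220
[... 234 characters left out ...]
4. 39. 39.] 76.0
top 80 46 x -16.0 16.0 y [32. 33. 33. 34.] 73.0
top 90 29 x -12.0 15.0 y [27. 27. 29. 30.] 73.0
top 100 19 x -12.0 17.0 y [25. 54. 67. 68.] 71.0
top 110 121 x -14.0 13.0 y [35. 37. 37. 38.] 70.0
top 120 20 x -12.0 10.0 y [37. 37. 38. 38.] 67.0
top 130 12 x 6.0 25.0 y [27. 28. 30. 32.] 38.0
top 140 9 x 8.0 27.0 y [26. 29. 31. 32.] 38.0
top 150 4 x -36.0 19.0 y [13. 19. 32. 34.] 34.0
top 170 11 x -37.0 -28.0 y [ 8. 13. 16. 17.] 24.0
top 190 4 x -32.0 -26.0 y [18. 21. 24. 26.] 26.0
top 200 10 x -35.0 -21.0 y [14. 18. 19. 21.] 29.0
top 210 12 x -34.0 -19.0 y [15. 20. 22. 24.] 30.0
top 230 6 x -36.0 -16.0 y [13. 18. 22. 32.] 35.0
top 240 105 x -80.0 20.0 y [-9. -8. -8. -7.] 109.0
```

```bash
python3 -m crank '[[[0,0.0225,0,0],[0,0.0225,-0.03,0],[0,0.0225,-0.06,0],[0,0.0225,-0.09,0],[0,0.0225,-0.115,0]]]';python3 -m crank '[[[0,0,-0.018,0],[0,0,-0.018,0],[0,0,-0.018,0]]]'
python3 - <<'E'
from h import *
o=get_obs();p=o["tool_pos"];print(p,w2c(p)*1000, "need",(c2w([-.134,.086,.132])-p).round(4),o["opening"],o["contact_force"])
print(R.from_rotvec(o["tool_rot"]).as_matrix().round(3))
im,d=get_image("side");n="side"
a,b,c,e=(100,400,150,550)
s=min(780/(e-c),590/(b-a));cv2.imwrite(f"pics/{n}2.png",cv2.resize(im[a:b,c:e,::-1],None,fx=s,fy=s))
E
```

```text
t: 2.28
tool_pos: [0.452, -0.1767, 0.1566]
tool_rot: [2.161, 0.128, -2.156]
contact_force: [-0.3, -0.0, -0.1]
opening: 0.0853
t: 2.53
tool_pos: [0.4517, -0.1767, 0.1391]
tool_rot: [2.16, 0.129, -2.159]
contact_force: [0.4, -0.3, 0.5]
opening: 0.0857
[ 0.4516597  -0.17665716  0.13908187] [-132.08633046  103.93877356  139.08187004] need [ 0.0002 -0.018  -0.0071] 0.08569477870299091 [ 0.41633541 -0.31744635  0.53777817]
[[ 0.     0.12  -0.993]
 [-0.    -0.993 -0.12 ]
 [-1.     0.    -0.   ]]
```

View pics/side2.png

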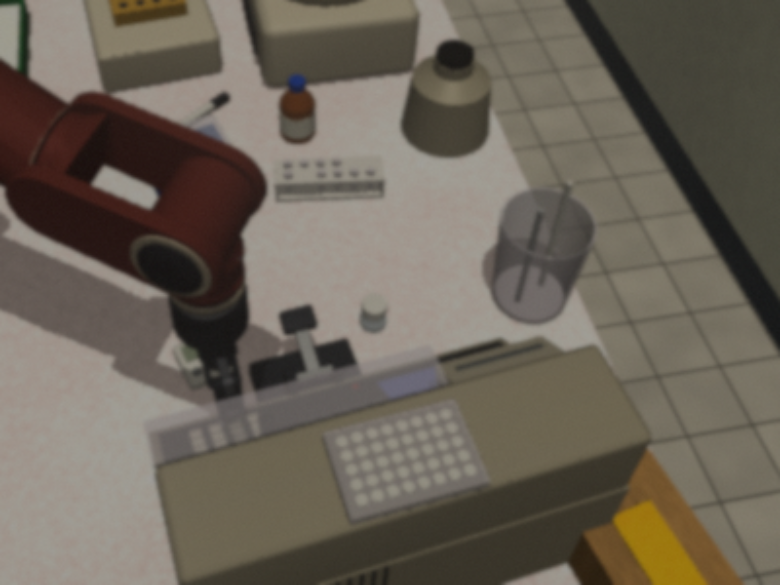

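```bash
python3 -m crank '[[[0,0,-0.0075,0],[0,0,-0.0075,0],[0.001,-0.009,-0.0075,0],[0.002,-0.018,-0.0075,0],[0.002,-0.018,-0.0075,0]]]'
python3 - <<'E'
from h import *
o=get_obs();p=o["tool_pos"];print(p,w2c(p)*1000, o["opening"],o["contact_force"])
for n in ("side","top"):
    im,d=get_image(n);np.savez(f"{n}3.npz",im=im,d=d)
    a,b,c,e=(180,400,200,500) if n=="side" else (160,300,360,500)
    s=min(780/(e-c),590/(b-a));cv2.imwrite(f"pics/{n}3.png",cv2.resize(im[a:b,c:e,::-1],None,fx=s,fy=s))
E
```

```text
t: 3.0
tool_pos: [0.4539, -0.1962, 0.1315]
tool_rot: [2.161, 0.127, -2.158]
contact_force: [-0.3, -0.6, -0.2]
opening: 0.0858
[ 0.45387631 -0.19621927  0.13147191] [-132.21872403   84.25192291  131.47190745] 0.08582308062830926 [-0.31257001 -0.59746254 -0.17849215]
```

View pics/side3.png

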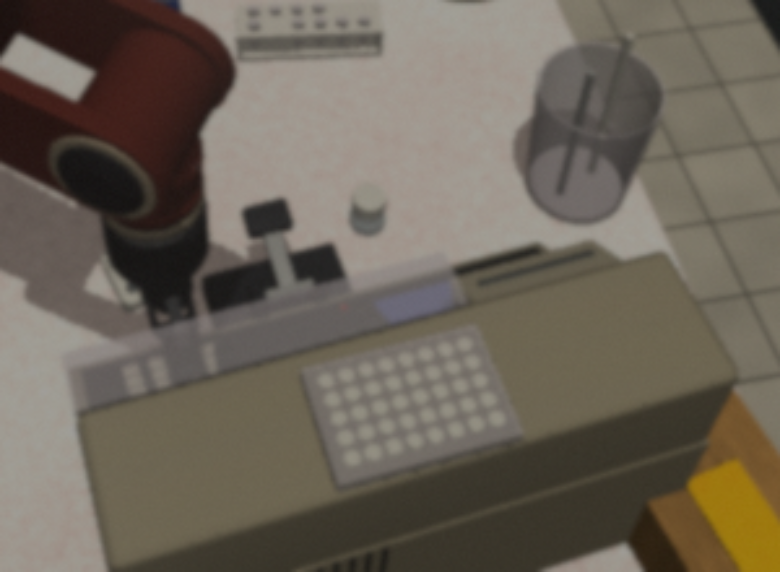

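View pics/top3.png

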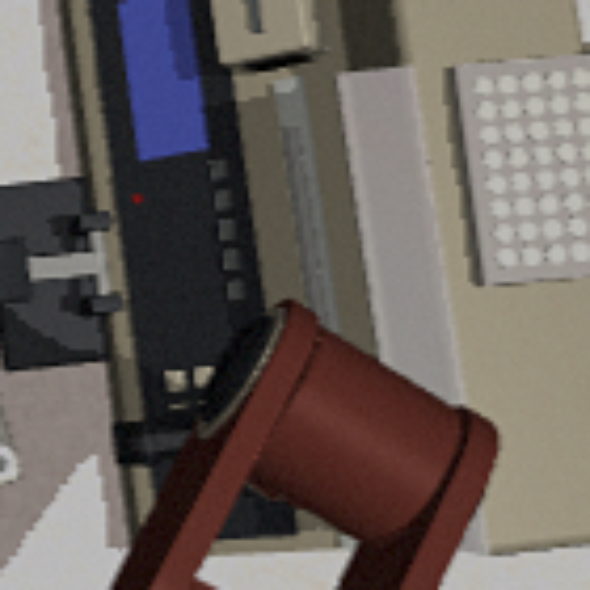

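```bash
python3 -m crank '[[[0.005,0.002,0,0],[0.01,0.0027,0,0],[0.014,0.0032,0,0],[0.018,0.0036,0,0],[0.022,0.0041,0,0]]]'
python3 - <<'E'
from h import *
o=get_obs();p=o["tool_pos"];print(w2c(p)*1000, o["contact_force"],np.array(o["contact_force"])@C,o["wrist_torque"])
E
```

```text
t: 3.52
tool_pos: [0.4754, -0.1899, 0.1306]
tool_rot: [2.158, 0.13, -2.161]
contact_force: [-1.6, 0.5, 2.6]
opening: 0.086
[-110.09109592   87.93020698  130.57474294] [-1.59943835  0.5227995   2.6182099 ] [-1.52566672  0.70983338  2.6182099 ] [-0.01151234  0.32599021 -0.16209001]
```

```bash
python3 -m crank '[[[0.007,-0.0007,0,0],[0.014,0.000,0,0],[0.021,0.001,0,0],[0.028,0.0018,0,0],[0.034,0.0025,0,0]]]'
python3 - <<'E'
from h import *
o=get_obs();p=o["tool_pos"];print(w2c(p)*1000, o["contact_force"],np.array(o["contact_force"])@C,o["wrist_torque"])
for n in ("top","side"):
    im,d=get_image(n);np.savez(f"{n}4.npz",im=im,d=d)
    a,b,c,e=(180,400,200,500) if n=="side" else (160,300,360,500)
    s=min(780/(e-c),590/(b-a));cv2.imwrite(f"pics/{n}4.png",cv2.resize(im[a:b,c:e,::-1],None,fx=s,fy=s))
o=get_obs();p=o["tool_pos"];print(w2c(p)*1000, np.array(o["contact_force"])@C,o["wrist_torque"])
E
```

```text
t: 3.93
tool_pos: [0.5098, -0.1873, 0.1302]
tool_rot: [2.159, 0.131, -2.161]
contact_force: [-2.3, 1.7, -0.2]
opening: 0.0855
[-75.58945605  86.45072026 130.15865317] [-2.25079083  1.65472182 -0.16995148] [-2.03736483  1.91136292 -0.16995148] [ 0.25359933  0.41058341 -0.08019726]
[-74.90836147  85.88711211 130.58078942] [0.27866284 0.24327949 0.19088145] [-0.01805693 -0.05653069 -0.06412912]
```

View pics/side4.png

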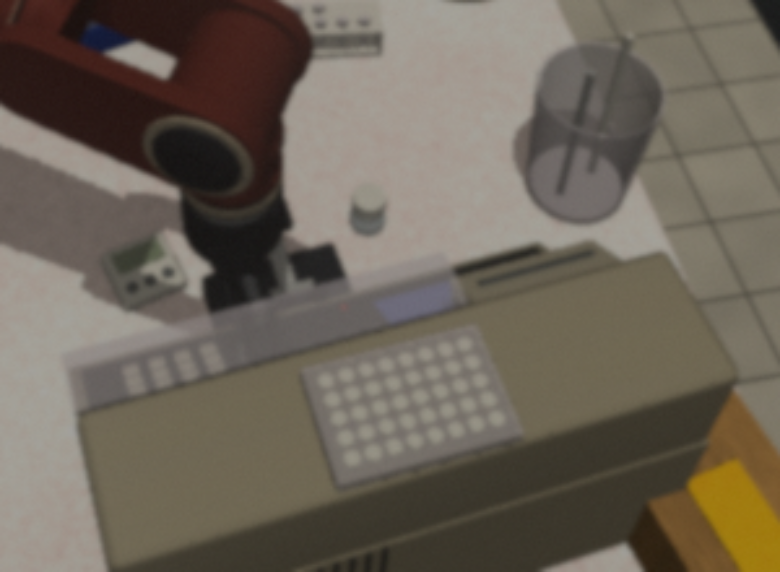

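View pics/top4.png

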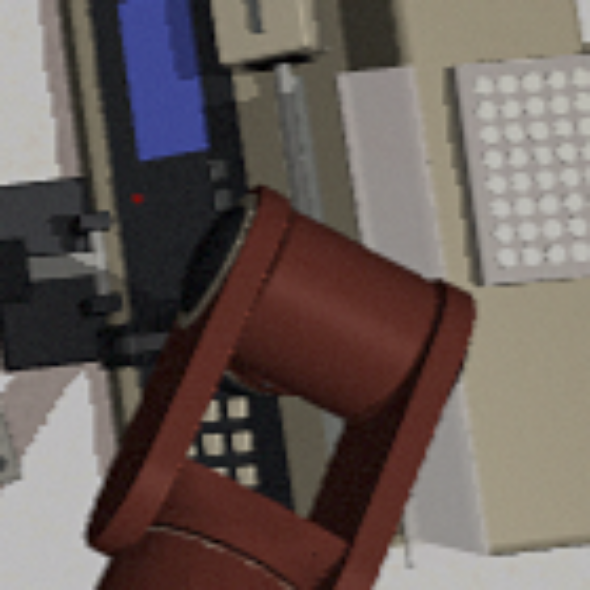

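```bash
cat > f.py <<'E'
from h import *
o=get_obs();p=o["tool_pos"];print((w2c(p)*1000).round(1),"tip~",round(w2c(p)[0]*1000+168,1), "Fc",(np.array(o["contact_force"])@C).round(2),"ty/.13",round((C.T@np.array(o["wrist_torque"]))[1]/.13,2))
E
python3 -m crank '[[[0.004,0.0007,0,0],[0.008,0.001,0,0],[0.012,0.0014,0,0]]]'; python3 f.py; python3 -m crank '[[[0.004,0.0005,0,0],[0.008,0.001,0,0]]]'; python3 f.py
```

```text
t: 4.28
tool_pos: [0.5214, -0.1865, 0.1306]
tool_rot: [2.159, 0.129, -2.16]
contact_force: [-2.9, -1.0, 1.7]
opening: 0.0857
[-64.   85.8 130.6] tip~ 104.0 Fc [-3.01 -0.61  1.69] ty/.13 2.82
t: 4.45
tool_pos: [0.5296, -0.1855, 0.1306]
tool_rot: [2.159, 0.129, -2.159]
contact_force: [-2.5, -1.1, -0.5]
opening: 0.0849
[-55.8  85.8 130.6] tip~ 112.2 Fc [-2.63 -0.78 -0.5 ] ty/.13 2.81
```

```bash
python3 -m crank '[[[0.003,0.0004,0,0],[0.006,0.0007,0,0]]]' >/dev/null; python3 f.py; python3 -m crank '[[[0.003,0.0004,0,0],[0.006,0.0007,0,0]]]'>/dev/null; python3 f.py
```

```text
[-49.7  85.8 130.6] tip~ 118.3 Fc [-2.24 -1.1   1.34] ty/.13 2.61
[-43.7  85.8 130.7] tip~ 124.3 Fc [-3.17 -1.45  0.2 ] ty/.13 2.65
```

```bash
python3 -m crank '[[[0.003,0.0004,0,0],[0.006,0.0007,0,0]]]' >/dev/null; python3 f.py
```

```text
[-37.8  85.9 130.6] tip~ 130.2 Fc [-4.39 -2.34  0.84] ty/.13 4.54
```

```bash
python3 -m crank '[[[0.002,0.0002,0,0],[0.004,0.0005,0,0]]]' >/dev/null; python3 f.py
```

```text
[-34.5  85.8 130.6] tip~ 133.5 Fc [-8.03 -1.83  2.98] ty/.13 8.04
```

```bash
python3 -m crank '[[[0.001,0.0001,0,0],[0.002,0.0002,0,0]]]' >/dev/null; python3 f.py;  python3 -m crank '[[[0,0,0,0]]]' >/dev/null; python3 f.py
```

```text
[-33.1  85.8 130.6] tip~ 134.9 Fc [-10.22  -1.45   3.37] ty/.13 10.05
[-33.   85.9 130.6] tip~ 135.0 Fc [-9.16 -0.95  2.8 ] ty/.13 8.29
```

```bash
python3 -m crank '[[[-0.003,-0.0004,0,0],[-0.006,-0.0007,0,0],[-0.010,-0.0012,0,0],[-0.015,-0.0018,0,0],[-0.022,-0.0026,0,0]]]' >/dev/null; python3 f.py;  python3 -m crank '[[[-0.001,0.01,0,0],[-0.0025,0.02,0,0],[-0.0035,0.03,0,0],[-0.0035,0.03,0,0]]]' >/dev/null; python3 f.py
```

```text
[-54.   86.3 130.8] tip~ 114.0 Fc [-0.72  0.03 -0.42] ty/.13 -0.15
[-53.9 118.5 130.5] tip~ 114.1 Fc [-0.09  0.42  0.41] ty/.13 -0.05
```

```bash
python3 -m crank '[[[0,0,0.03,0],[0,0,0.06,0],[0,0.01,0.09,0],[0,0.04,0.11,0],[0,0.07,0.11,0]]]' 0 >/dev/null; python3 f.py;  python3 -m crank '[[[0.01,0.017,0,0],[0.024,0.017,0,0],[0.024,0.017,-0.04,0],[0.024,0.017,-0.08,0],[0.024,0.017,-0.08,0]]]' >/dev/null; python3 f.py
python3 - <<'E'
from h import *
print(get_obs()["opening"])
for n in ("top","side"):
    im,d=get_image(n);np.savez(f"{n}5.npz",im=im,d=d)
    a,b,c,e=(180,400,200,500) if n=="side" else (160,300,340,500)
    s=min(780/(e-c),590/(b-a));cv2.imwrite(f"pics/{n}5.png",cv2.resize(im[a:b,c:e,::-1],None,fx=s,fy=s))
E
```

```text
[-42.9 185.1 247.3] tip~ 125.1 Fc [0.8  0.27 0.66] ty/.13 -0.81
[-24.7 202.4 151.6] tip~ 143.3 Fc [-1.63  0.36 -2.36] ty/.13 0.25
4.515267832320611e-05
```

View pics/side5.png

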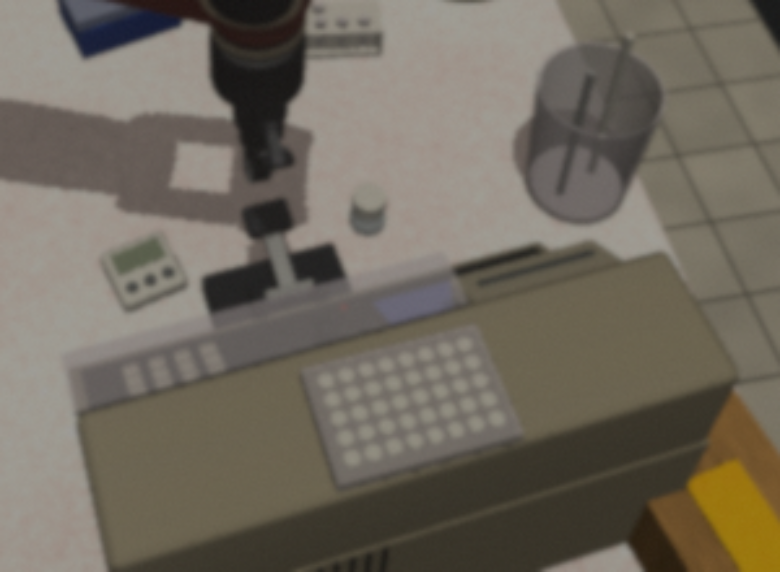

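View pics/top5.png

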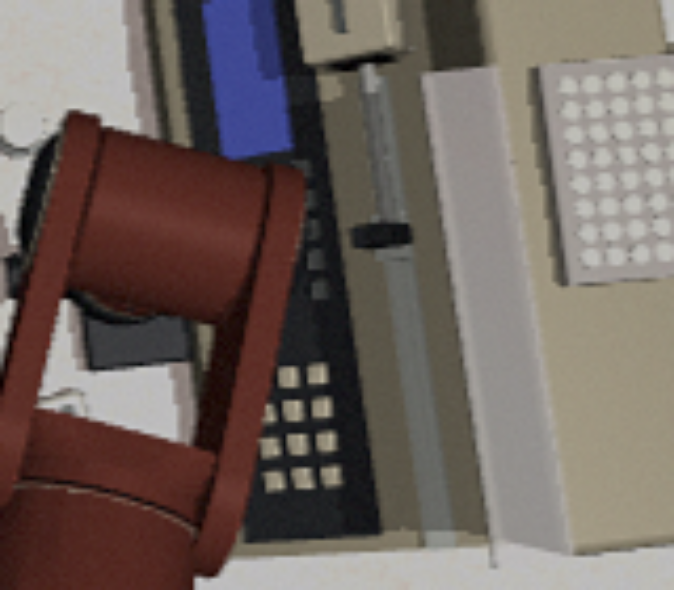

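```bash
python3 -m crank '[[[0.0035,0,-0.02,0],[0.0035,0,-0.035,0],[0.0035,0,-0.04,0],[0.0035,0,-0.04,0]]]' >/dev/null; python3 f.py;  python3 -m crank '[[[0,0,-0.007,0],[0,0,-0.014,0],[0,0,-0.021,0],[0,0,-0.027,0],[0,0,-0.027,0]]]' >/dev/null; python3 f.py
```

```text
[-15.7 199.1 121.8] tip~ 152.3 Fc [-0.01 -0.29 -0.74] ty/.13 -0.26
[-16.1 199.5  93. ] tip~ 151.9 Fc [0.56 1.24 2.96] ty/.13 -1.54
```

```bash
python3 -m crank '[[[0,0,0.02,0],[-0.004,0.002,0.02,0],[-0.004,0.002,0.02,0]]]' >/dev/null; python3 f.py;  python3 -m crank '[[[-0.0,0,-0.01,0],[0,0,-0.02,0],[0,0,-0.03,0],[0,0,-0.034,0],[0,0,-0.034,0]]]' >/dev/null; python3 f.py; python3 -m crank '[[[0,0,-0.003,0],[0,0,-0.004,0]]]' >/dev/null; python3 f.py
```

```text
[-19.8 201.8 114.4] tip~ 148.2 Fc [-0.09  0.62 -0.58] ty/.13 0.36
[-20.4 202.6  77.9] tip~ 147.6 Fc [0.13 4.55 5.29] ty/.13 -0.19
[-20.3 202.6  75.2] tip~ 147.7 Fc [-0.01  4.6   4.63] ty/.13 0.26
```

```bash
python3 -m crank '[[[0,0,-0.001,0],[0,0,-0.002,0]]]' >/dev/null; python3 f.py; python3 -m crank '[[[0,0,-0.001,0],[0,0,-0.002,0]]]' >/dev/null; python3 f.py
```

```text
[-20.3 202.5  73.5] tip~ 147.7 Fc [-0.12  5.62  5.65] ty/.13 0.73
[-20.3 202.5  71.6] tip~ 147.7 Fc [-1.34  4.14  6.29] ty/.13 1.42
```

```bash
python3 -m crank '[[[0,0,-0.001,0],[0,0,-0.002,0]]]' >/dev/null; python3 f.py; python3 -m crank '[[[0,0,-0.001,0],[0,0,-0.002,0]]]' >/dev/null; python3 f.py
```

```text
[-20.2 202.4  70.5] tip~ 147.8 Fc [-4.39  5.62 15.  ] ty/.13 6.03
[-20.  202.3  70.1] tip~ 148.0 Fc [-8.25  6.36 23.71] ty/.13 11.79
```

```bash
python3 -m crank '[[[0,0,0.012,0],[0,0,0.024,0],[0,0,0.036,0],[0,0,0.046,0],[0,0,0.046,0]]]' >/dev/null; python3 f.py
python3 - <<'E'
from h import *
n="side";im,d=get_image(n);np.savez(f"{n}6.npz",im=im,d=d)
a,b,c,e=(180,300,240,400)
cv2.imwrite(f"pics/{n}6.png",cv2.resize(im[a:b,c:e,::-1],None,fx=4.8,fy=4.8))
E
```

```text
[-19.  201.2 115.8] tip~ 149.0 Fc [0.41 0.16 1.39] ty/.13 -0.29
```

View pics/side6.png

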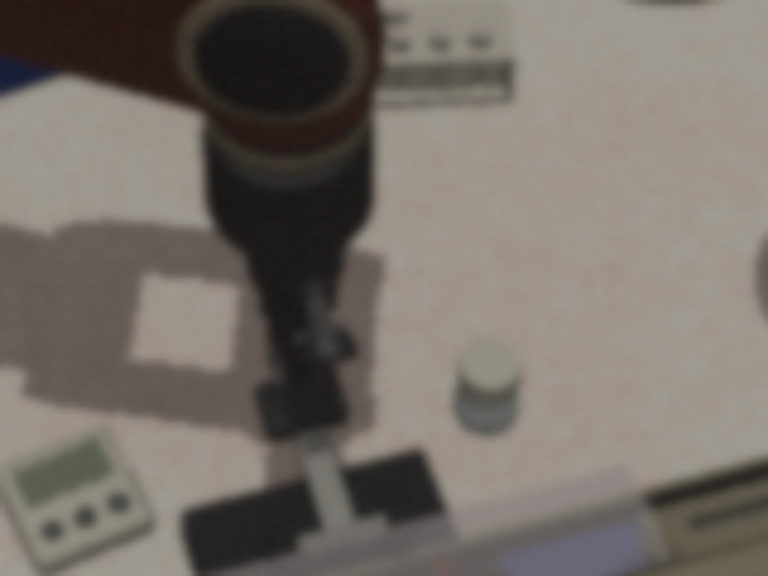

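```bash
D='[[[0,0,-0.015,0],[0,0,-0.03,0],[0,0,-0.04,0],[0,0,-0.0455,0],[0,0,-0.0455,0]]]'; python3 -m crank '[[[0,0,-0.015,0],[0,0,-0.03,0],[0,0,-0.04,0],[0,0,-0.0455,0],[0,0,-0.0455,0]]]' >/dev/null; python3 f.py; python3 -m crank '[[[0,0,0.012,0],[0,0,0.024,0],[0,0,0.036,0],[0,0,0.046,0],[0,0,0.046,0]]]' >/dev/null; python3 f.py
```

```text
[-19.3 202.2  70.5] tip~ 148.7 Fc [-3.81  4.35 15.34] ty/.13 6.55
[-19.3 201.5 116.1] tip~ 148.7 Fc [1.44 0.6  0.35] ty/.13 0.08
```

```bash
python3 -m crank '[[[0,0,-0.015,0],[0,0,-0.03,0],[0,0,-0.04,0],[0,0,-0.0455,0],[0,0,-0.0455,0]]]' >/dev/null; python3 f.py; python3 -m crank '[[[0,0,0,0],[0,0,0.012,0],[0,0,0.03,0],[0,0,0.046,0],[0,0,0.046,0]]]' >/dev/null; python3 f.py
```

```text
[-19.4 202.3  70.6] tip~ 148.6 Fc [-3.41  4.24 13.28] ty/.13 4.12
[-18.6 201.  117.4] tip~ 149.4 Fc [ 1.22 -0.67 -0.26] ty/.13 -0.72
```

```bash
python3 -m crank '[[[0,0,-0.015,0],[0,0,-0.03,0],[0,0,-0.04,0],[0,0,-0.0455,0],[0,0,-0.0465,0]]]' >/dev/null; python3 f.py; python3 -m crank '[[[0,0,0,0],[0,0,0.012,0],[0,0,0.03,0],[0,0,0.046,0],[0,0,0.046,0]]]' >/dev/null; python3 f.py
```

```text
[-19.6 202.   70.3] tip~ 148.4 Fc [-6.33  5.2  21.41] ty/.13 8.72
[-18.9 201.  116.3] tip~ 149.1 Fc [ 0.23 -0.23  0.39] ty/.13 -0.07
```

```bash
python3 -m crank '[[[0,0,0.04,0],[0,0.0,0.08,0],[-0.03,0.03,0.12,0],[-0.06,0.06,0.15,0],[-0.09,0.09,0.15,0]]]' >/dev/null; python3 -m crank '[[[-0.02,0.03,0,0],[-0.04,0.06,0,0],[-0.04,0.06,0,0]]]' >/dev/null; python3 f.py
python3 - <<'E'
from h import *
for n in ("top","side"):
    im,d=get_image(n);np.savez(f"{n}7.npz",im=im,d=d)
    a,b,c,e=(160,400,200,520) if n=="side" else (90,310,335,535)
    s=min(780/(e-c),590/(b-a));cv2.imwrite(f"pics/{n}7.png",cv2.resize(im[a:b,c:e,::-1],None,fx=s,fy=s))
def tab(k):
    f=np.load(f"top{k}.npz");c=w2c(pts("top",f["d"]))
    h=(c[...,2]-.055-(.130-c[...,1])*.7)*C35
    m=(h>.042)&(h<.058)&(c[...,1]>.024)&(c[...,1]<.046)&(c[...,0]<.07)&(c[...,0]>-.2)&(c[...,2]<.2)&(f["im"].sum(2)<150)
    q=c[m];print(k,m.sum(),(np.median(q,0)*1000).round(1),(q[:,0].min()*1000).round(1),(q[:,0].max()*1000).round(1))
for k in (0,5,7):tab(k)
print(get_obs()["t"])
E
```

```text
[-119.5  351.6  256.1] tip~ 48.5 Fc [ 0.75 -0.49  0.23] ty/.13 -0.3
0 50 [-101.7   35.1  181.8] -108.3 -94.8
5 49 [-22.2  34.5 182.2] -28.7 -14.7
7 49 [-22.2  35.5 181.8] -28.7 -15.5
13.0333
```

View pics/top7.png

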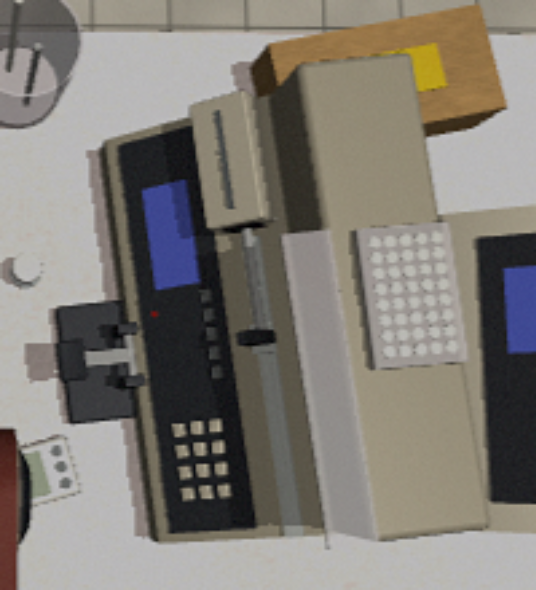

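View pics/side7.png

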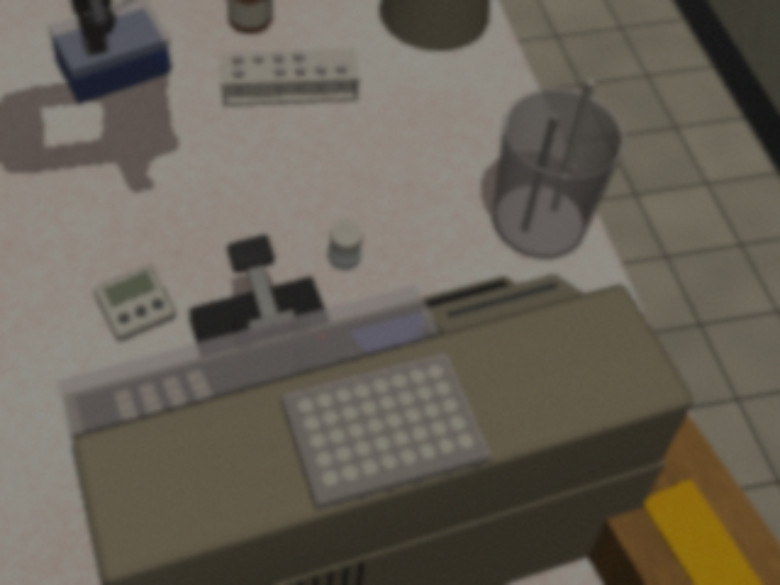

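Run:
```python
from h import *
T={3:[-132.2,84.25,131.5],4:[-74.9,85.9,130.6]}
b=w2c(pts("top",np.load("top7.npz")["d"]))
for k,t in T.items():
    f=np.load(f"top{k}.npz");c=w2c(pts("top",f["d"]))*1000-t
    m=(np.abs(c[...,0])<60)&(c[...,1]>15)&(c[...,1]<100)&(c[...,2]>15)&(c[...,2]<125)&(np.load("top0.npz")["d"]-f["d"]>.03)
    ys,xs=np.nonzero(m)
    for u in range(xs.min(),xs.max()+1):
        v=ys[xs==u]; q=c[v,u]
        print(k,u,v.min(),v.max(),q[:,0].min().round(1),q[:,0].max().round(1),"y",np.median(q[:,1]).round(),"z",np.median(q[:,2]).round())
```

```text
3 386 261 264 -0.1 7.5 y 76.0 z 64.0
3 387 260 269 -12.6 9.5 y 75.0 z 67.0
3 388 260 269 -12.4 9.6 y 73.0 z 73.0
3 389 260 270 -15.6 9.6 y 73.0 z 88.0
3 390 260 269 -12.0 9.7 y 73.0 z 97.0
3 391 260 269 -12.2 9.6 y 71.0 z 103.0
3 392 260 270 -14.3 9.7 y 70.0 z 109.0
3 393 260 270 -14.4 9.3 y 69.0 z 115.0
3 394 259 270 -14.5 9.7 y 67.0 z 117.0
3 395 259 270 -14.7 9.5 y 64.0 z 116.0
3 396 259 270 -15.1 9.5 y 61.0 z 114.0
3 397 259 269 -12.8 9.2 y 58.0 z 113.0
3 398 259 268 -13.1 9.0 y 53.0 z 94.0
3 399 257 268 -13.3 13.6 y 46.0 z 77.0
3 400 257 269 -15.9 13.4 y 45.0 z 78.0
3 401 257 268 -13.7 13.2 y 43.0 z 81.0
3 402 257 266 -9.0 13.1 y 42.0 z 97.0
3 403 257 264 -3.1 12.7 y 43.0 z 111.0
3 404 258 262 1.4 10.2 y 40.0 z 111.0
3 405 256 260 6.0 14.6 y 33.0 z 93.0
3 406 256 258 9.7 14.5 y 30.0 z 93.0
4 382 238 239 6.1 8.5 y 76.0 z 60.0
4 383 238 246 -11.8 7.9 y 76.0 z 69.0
4 384 237 247 -14.6 10.3 y 74.0 z 70.0
4 385 237 247 -14.9 10.1 y 73.0 z 86.0
4 386 237 247 -15.2 9.0 y 72.0 z 94.0
4 387 237 246 -13.1 8.4 y 71.0 z 101.0
4 388 237 246 -13.5 8.0 y 70.0 z 111.0
4 389 236 246 -13.8 10.1 y 68.0 z 114.0
4 390 236 246 -14.1 9.8 y 66.0 z 114.0
4 391 237 246 -14.3 7.0 y 64.0 z 117.0
4 392 237 246 -14.6 6.8 y 62.0 z 117.0
4 393 237 246 -14.9 7.6 y 59.0 z 109.0
4 394 237 245 -12.6 7.2 y 53.0 z 93.0
4 395 235 245 -12.9 11.8 y 47.0 z 75.0
4 396 234 246 -15.7 13.9 y 45.0 z 78.0
4 397 234 243 -8.6 13.5 y 42.0 z 82.0
4 398 234 241 -4.4 13.2 y 41.0 z 94.0
4 399 234 239 0.1 12.8 y 40.0 z 100.0
4 400 234 237 4.5 12.5 y 37.0 z 100.0
4 401 234 235 9.7 12.0 y 32.0 z 90.0
```

Run:
```python
from h import *
for n in("top","side"):
    a,b=np.load(n+"0.npz")["im"],np.load(n+"7.npz")["im"]
    d=(cv2.absdiff(cv2.GaussianBlur(a,(3,3),0),cv2.GaussianBlur(b,(3,3),0)).max(2)>40).astype(np.uint8)
    d=cv2.morphologyEx(d,cv2.MORPH_OPEN,np.ones((2,2)))
    k,_,s,_=cv2.connectedComponentsWithStats(d);print(n,s[1:][s[1:,4]>8].tolist())
o=get_obs();print(o["t"],o["contact_force"])
```

```text
top [[425, 214, 14, 6, 70], [227, 243, 268, 157, 16036], [429, 244, 14, 6, 74], [535, 357, 10, 7, 41], [304, 368, 26, 32, 619], [587, 371, 7, 5, 30], [274, 377, 3, 17, 34], [557, 378, 8, 11, 46], [573, 385, 4, 3, 9], [620, 392, 20, 8, 85], [588, 398, 6, 2, 9]]
side [[0, 0, 84, 18, 879], [84, 30, 16, 20, 231], [43, 34, 40, 13, 321], [106, 41, 145, 142, 7101], [92, 53, 6, 12, 53], [215, 52, 3, 3, 9], [11, 85, 20, 18, 214], [0, 102, 10, 5, 45], [140, 102, 22, 14, 210], [54, 105, 43, 58, 1450], [90, 108, 39, 57, 1435], [12, 130, 71, 74, 3722], [69, 166, 126, 234, 13312], [0, 171, 13, 31, 283], [160, 193, 113, 46, 2111], [0, 236, 14, 5, 56], [0, 251, 36, 6, 108], [14, 275, 32, 12, 147], [0, 279, 33, 121, 2173]]
13.0333 [-0.56703591 -0.60929984  0.14193509]
```

Run:
```python
from h import *
im,_=get_image("top");cv2.imwrite("pics/top8.png",im[:,:,::-1])
```

```text
(no output)
```

View pics/top8.png

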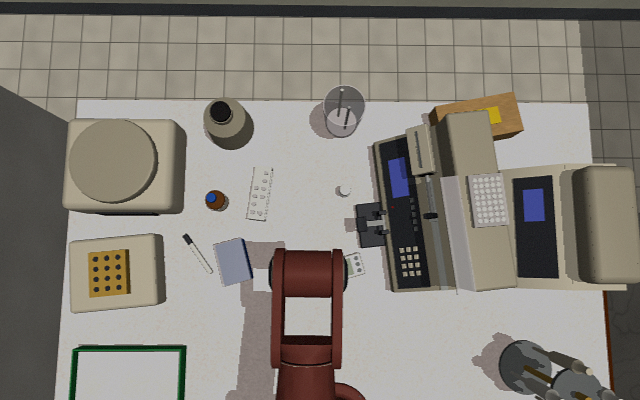

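Only the tab has changed place, from (435,246) to (431,216). The other differences come from the arm and its shadow. The lever is up at (361,224) and the hand touches nothing.

```bash
python3 -c "
from station import *
print(finish_job())"
```

```text
the job is handed in; nothing more can be done
None
```

The follower is seated against the cassette and clamped, and I handed the job in at about 13 s of the 61 s allowed. No verdict was reported.

**Follower:** The moves only allow turns about the vertical, so the hand could not lean in along the deck's normal. Instead I opened the gripper, lowered it in front of the visor and slid one finger in under the visor's edge to push the tab. The push held at the 2.5 N drag, then rose at about 1.2 N/mm. I stopped at about 10 N, then backed off slowly and took the hand clear.

**Lever:** I made four full strokes. Each went to the lower stop (pad at about 70 mm, 13–24 N on the stop) and back up clear of the pad. One lighter touch on the pad came before them, to find it. The lever is up.

**Last checks:**
- **Tab:** it stayed in the same place through the pumping (x = -22.2 mm in the cycler's frame, before and after).
- **Bystanders:** the before-and-after pictures show only the tab moved. The timer was partly hidden by the arm in the final top view, but looked undisturbed in the last side view.
- **Robot:** the force reading was under 1 N, so the hand was touching nothing.

**One disagreement:** The raw top-camera position of the tab put the rod about 0.8 mm short of where I felt first contact. Checked against the hand's known position, that camera reads about 2.3 mm low in x. Corrected for that, the rod is pressing about 1.5 mm into the rubber, where I expected about 2 mm. I did not push again to confirm, because that would have disturbed the clamped state.

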